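# Clear the lap polisher and take off its cap

### The job

One of the two lap polishers has two stones left on its lap: put both stones into the yellow bin. Then find out which way the cap in the middle of that same lap unscrews (it may be a left-hand thread, so try both ways), take it off and finish still holding it in the gripper, motionless, well clear above the spindle (its underside more than 5 cm over the lap). Leave the other polisher's cap on and everything else where it is.

Things in the scene. Friction and masses are not known exactly. Their poses are not given: they have to be found in the camera images.
- polisher_used: lap polisher, fixed: round grey drum 196 mm across; level 160 mm aluminium lap disc, its top 62 mm above the origin (centre of the underside); round it a splash rim 4 mm above the disc, inner radius 90 mm; a black control box 42 mm high sticks out on its -x side to 128 mm. This is the one with two stones lying on its lap at the start
- polisher_clean: lap polisher, fixed: round grey drum 196 mm across; level 160 mm aluminium lap disc, its top 62 mm above the origin (centre of the underside); round it a splash rim 4 mm above the disc, inner radius 90 mm; a black control box 42 mm high sticks out on its -x side to 128 mm. This one has no stones on it and is left alone
- spindle_a: steel spindle stub fixed at the centre of a lap under cap_a; origin at the lap's top; a seated cap's origin is 3 mm higher. It may be on either polisher. Thread hand does not show. Tightening stops hard within 12 degrees; loosening turns freely, level, and from 60 to 100 degrees the cap lifts straight off (30 mm clears it); next stop at 110
- spindle_b: steel spindle stub fixed at the centre of a lap under cap_b; origin at the lap's top; a seated cap's origin is 3 mm higher. It may be on either polisher. Thread hand does not show. Tightening stops hard within 12 degrees; loosening turns freely, level, and from 60 to 100 degrees the cap lifts straight off (30 mm clears it); next stop at 110
- cap_a: screw cap on spindle_a, about 50 to 100 g: black knurled round part 48 mm across, 30 mm high; on it a red upright grip bar, 40 mm long (cap's x), 14 mm wide (cap's y), from 30 to 56 mm above the origin (centre of the underside, z up). The black shoulder at 30 mm is wider than the bar, so fingertips must stop above it. Right-hand thread loosens counter-clockwise seen from above, left-hand clockwise
- cap_b: screw cap on spindle_b, about 50 to 100 g: black knurled round part 48 mm across, 30 mm high; on it a red upright grip bar, 40 mm long (cap's x), 14 mm wide (cap's y), from 30 to 56 mm above the origin (centre of the underside, z up). The black shoulder at 30 mm is wider than the bar, so fingertips must stop above it. Right-hand thread loosens counter-clockwise seen from above, left-hand clockwise
- jasper_stone: red-brown polished stone, 48 mm long (its x), 35 mm wide (its y), 24 mm high, 50 g, rounded, lying flat on the used polisher's lap; origin at the centre of its underside
- aqua_stone: dark blue-grey polished stone, 38 mm long (its x), 30 mm wide (its y), 22 mm high, 60 g, rounded, lying flat on the used polisher's lap; origin at the centre of its underside
- stone_bin: yellow open bin, 120 x 120 mm outside, walls 4 mm thick and 55 mm high, floor 4 mm, fixed; origin at the centre of its underside, sides along its x and y
- tape_roll: roll of brown tape, 96 mm across, 48 mm high; a bystander, origin at the centre of the underside
- torch: black pocket torch lying down, 113 mm long (its y), 26 mm thick; a bystander, origin at the centre of the underside
- loupe: small folding loupe, 25 x 45 x 14 mm; a bystander, origin at the centre of the underside
- gem_jar0: black gem jar with a green stone, 33 mm across, 22 mm high; a bystander, origin at the centre of the underside
- gem_jar1: black gem jar with a blue stone, 33 mm across, 22 mm high; a bystander, origin at the centre of the underside

How it is judged:
By the outcome, as a careful person would: the job done as asked, in the order asked, and still so for the second after the job is handed in, while the arm keeps its last pose, push and grip.
It also fails if it takes over 72 s, if anything falls off the work surface, if the arm or the gripper's body presses on something with over 40 N, if the wrist force passes 120 N, or if a joint passes its speed limit or range.

### The arm

A 6-joint arm with a two-finger parallel gripper is mounted at the origin on the work surface; the furniture and walls round the work are solid. World frame = base frame: x ahead of the robot, y to its left, z up, the work surface at z = 0. Lengths are in mm, angles in rad, forces in N, time in s.
With the tool pointing down it reaches from about 350 to 850 mm from the base axis. Payload 8.1 kg.
Tool frame: the origin (TCP) lies midway between the tips of the shut fingers; the grasp point (between the pads) lies 19 mm behind it; z points along the fingers, y is the direction in which the jaws open and shut (so a half turn about z gives the same grasp; the last joint's range is limited). The gripper opens to 93 mm and grips with 3 to 60 N. Pads are 15 mm wide; open, the fingers measure 128 mm over their backs; the gripper's body (75 mm by 188 mm) begins 65 mm behind the grasp point.
Start: joints at [1.234, 0.13, 1.488, -0, 1.523, -0.085], TCP at [149.466, 581.09, 218.635] pointing down, gripper open.
Joint ranges: [-2.96, 2.96], [-0.89, 2.26], [0.02, 2.5], [-1.34, 4.48], [0, 2.73], [-2.66, 2.66]. Speed limits (rad/s): [2.39, 2.39, 2.79, 3.14, 3.14, 3.14].

### API

Orientations are given as a unit quaternion [w, x, y, z].
In Python, from rig import env, eyes, job_done, spotter gives the robot as it stands.
- The arm moves only by the tool arm_command, never from a script. Its argument "series" is a list of rows, each an object of numbers: "dx", "dy", "dz": the shift along the tool's x, y, z in m; "rx", "ry", "rz": the turn, a rotation vector about the tool's x, y, z in rad; "claw": the finger opening in m, from 0 to 0.093. A call has 1 to 10 rows; each row shifts and turns the commanded pose from where the row before left it, along the tool's axes as they then stand; what a row does not reach is not made up. A row lasts 1/8 s, in which the tool goes at most 62.5 mm and 10.7 degrees, less where a joint would pass 70% of its speed; a pose out of reach is approached as far as the arm can. A call is refused whole if a number of a shift passes 0.0625 or a number of a turn 0.188, either way. A call with a gripper value outside its range is refused whole. The fingers move at their own pace and stop on an object; "squeeze" is the grip in N (left out, the last holds). Time passes only in rows, so rows that do not move let the fingers close. It gives the time, the measured TCP pose, the force and the opening at its end, in the units of the state.
- env.sense(): the state, without advancing time (a new reading comes with each control period).
- eyes.camera(name): name is "scene" or "top" or "wrist"; returns a dict with "image" (384x512x3 uint8, red, green, blue), "K" (3x3 intrinsics, pixels), "rvec" (rotation vector, rad) and "tvec" (3), from world to camera coordinates, as OpenCV has them. Camera axes: x right, y down, z forward; pixel columns grow to the right and rows downward; lengths in mm; the calibration is good to about 2 mm. The wrist camera is an equidistant fisheye: a pixel r from the principal point sees the ray r / f radians off the axis. A picture is of the moment at which its call begins. There is no depth.
- job_done(): hands the job in, once; it reports no verdict.
Trained networks look in the newest picture that a camera, given by its name, has taken for a name from the list of things; names that differ only in an ending like _2 or _b are one class to them, and where a whole thing is asked for, a point or a joint stands for the part that bears it (a point fixed in the world has none). Each returns a list of dicts, best first, with "conf" (0 to 1); they miss things now and then, are a little off and sometimes report something else, mostly with a low value. They report only what shows in the picture. A call takes as long as a camera call.
- spotter.trace(camera, label): "mask" (384x512 bool, what is visible of it) and "bbox" ([left, top, width, height] in pixels, round what is visible of it).
The state is a dict: "time": time; "joints": joint angles; "qd": joint speeds; "joint_torque": joint torques, N m; "tcp_pos": TCP position; "tcp_rot": TCP orientation; "ft_force": force on the tool from outside, world axes, zero at the start; "wrist_torque": the same for the moment, N m; "width": finger opening in mm.
Only numpy, scipy, OpenCV 4.12 (cv2) and the standard library are available. Lean on these libraries where they do the work, as an engineer would, in place of code of your own. Each camera call takes 0.05 s, during which the arm holds its last target.

## Working session

There is one attempt and no reset: what is moved stays moved. The work goes in short steps, Python scripts to look and compute and a tool call to move; the robot and the scene stay as the last step left them, time stands still between calls to the robot, and variables do not carry over. Pictures are saved under pics/ and viewed, and the job is handed in when it is done.

Besides the shell and the picture viewer there is one more tool, called as name(argument=value, ...), one argument or row to a line, values as JSON. arm_command: Moves the arm, as the interface text tells. Its arguments: {"type":"object","properties":{"series":{"type":"array"},"squeeze":{"type":"number"}},"required":["series"]}

```bash
ls; mkdir -p pics; python3 - <<'E'
from rig import env, eyes, job_done, spotter
import cv2
print(env.sense())
for n in ["scene","top"]:
    c=eyes.camera(n); cv2.imwrite(f"pics/{n}0.png",cv2.resize(c["image"][:,:,::-1],(800,600)))
    print(n,c["K"],c["rvec"],c["tvec"])
    for l in ["polisher_used","polisher_clean","cap_a","cap_b","jasper_stone","aqua_stone","stone_bin"]:
        print(l,[(round(d["conf"],2),d["bbox"]) for d in spotter.trace(n,l)][:3])
E
```

```text
pics
{'time': 0.0, 'joints': array([ 1.23357296e+00,  1.31198717e-01,  1.48927047e+00,  2.28144586e-05,
        1.52303921e+00, -8.54306106e-02]), 'qd': array([-0.00164954,  0.00121382, -0.00079643,  0.00060683, -0.00068123,
       -0.00036398]), 'joint_torque': array([-1.63595661e-03, -5.59836209e+01, -4.91761672e+01,  7.64914951e-02,
        3.53678316e-02, -1.58482717e-04]), 'tcp_pos': array([149.27746007, 580.52829406, 217.56989223]), 'tcp_rot': array([-2.12060919e-04,  1.25564560e-01,  9.92084988e-01, -9.34171826e-04]), 'ft_force': array([ 0.09570123, -0.34007356, -0.08955544]), 'wrist_torque': array([-0.00774537,  0.01936753, -0.03088346]), 'width': 92.99938157195747}
scene [[473.43788277   0.         260.60067578]
 [  0.         473.43788277 191.2030127 ]
 [  0.           0.           1.        ]] [ 0.92813162 -2.11381234  1.38220742] [ 279.65928237  194.83814743 1708.39678365]
polisher_used [(0.57, [178.3, 199.7, 46.5, 34.5])]
polisher_clean [(0.84, [279.1, 171.6, 43.5, 27.2])]
cap_a [(0.48, [294.7, 164.2, 10.3, 15.2])]
cap_b [(0.48, [294.7, 164.2, 10.3, 15.2])]
jasper_stone [(0.22, [281.2, 170.6, 41.8, 27.5])]
aqua_stone []
stone_bin [(0.67, [236.6, 186.4, 34.6, 25.8])]
top [[398.08821216   0.         259.6022584 ]
 [  0.         398.08821216 189.17798019]
 [  0.           0.           1.        ]] [ 2.21931526 -2.16981385  0.10167102] [ -38.11198508  430.80701373 1374.92755235]
polisher_used [(0.77, [147.3, 145.5, 57.9, 68.2])]
polisher_clean [(0.81, [302.8, 156.0, 60.7, 70.7])]
cap_a [(0.75, [165.9, 168.1, 18.3, 10.8]), (0.51, [320.6, 179.5, 22.5, 12.6])]
cap_b [(0.75, [165.9, 168.1, 18.3, 10.8]), (0.51, [320.6, 179.5, 22.5, 12.6])]
jasper_stone []
aqua_stone []
stone_bin [(0.59, [240.2, 162.8, 39.8, 40.7])]
```

View pics/scene0.png

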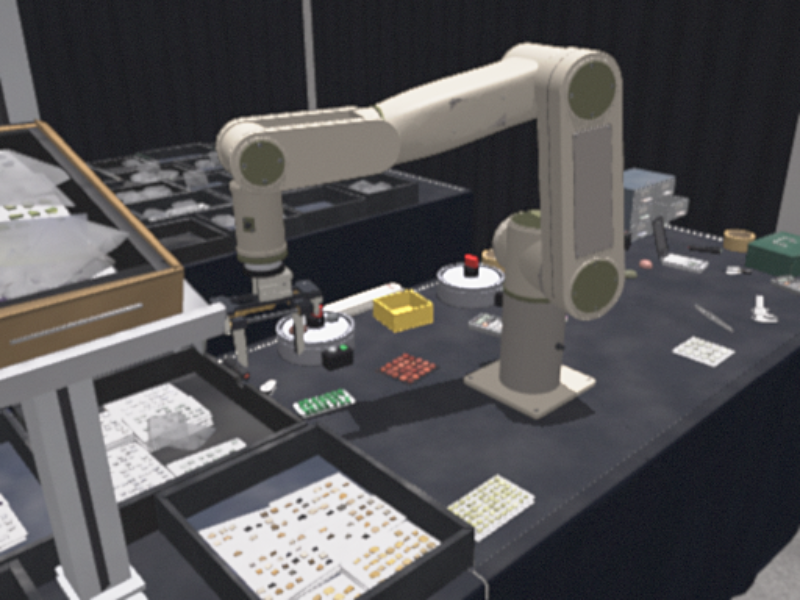

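View pics/top0.png

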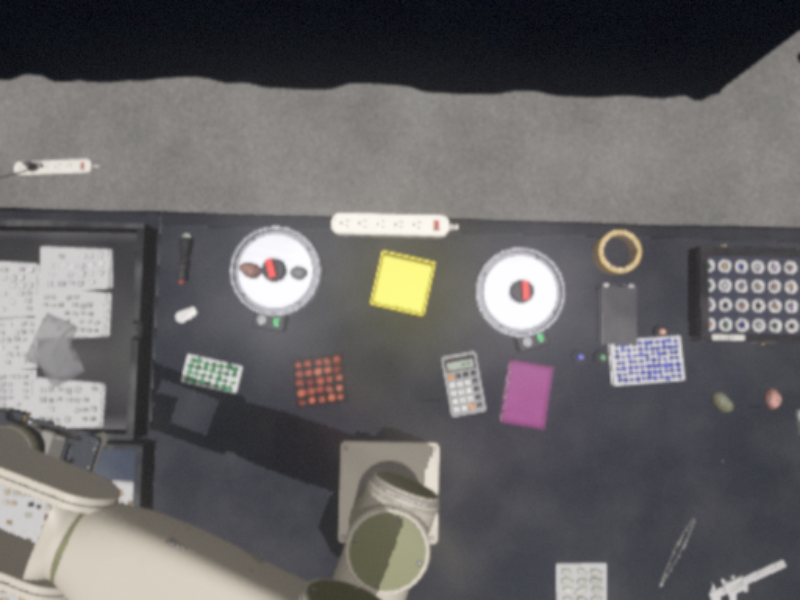

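```bash
python3 - <<'E'
from rig import env, eyes, job_done, spotter
import cv2
c=eyes.camera("wrist"); cv2.imwrite("pics/w0.png",cv2.resize(c["image"][:,:,::-1],(800,600)))
print(c["K"],c["rvec"],c["tvec"])
c=eyes.camera("top"); cv2.imwrite("pics/topz.png",cv2.resize(c["image"][120:245,120:390,::-1],None,fx=2.95,fy=2.95,interpolation=cv2.INTER_CUBIC))
E
```

```text
[[297.31863964   0.         255.80598454]
 [  0.         297.31863964 192.82625453]
 [  0.           0.           1.        ]] [-2.30477158 -1.78644319 -0.24802559] [-601.48955839  -29.99637269  389.64136837]
```

View pics/w0.png

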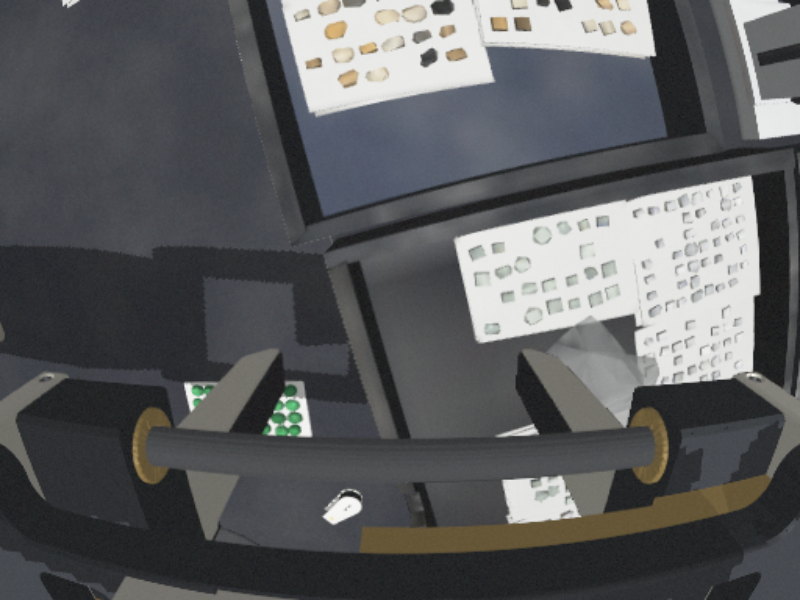

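View pics/topz.png

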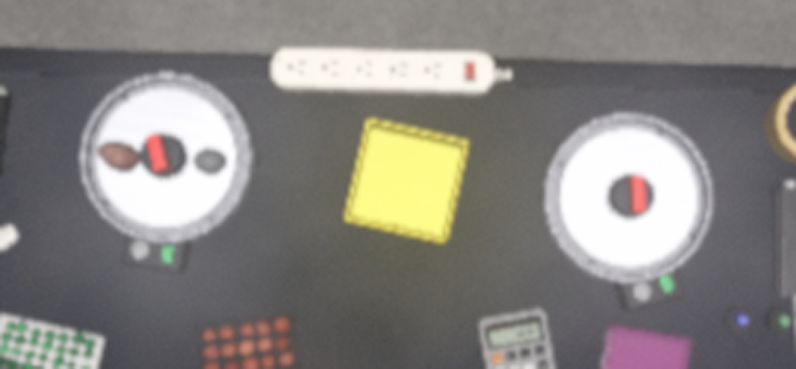

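The used polisher is the left one in the top view: lap centre at about (275,270) in the 800-px picture, jasper at (250,270) and aqua at (299,272). The yellow bin is at (403,283). The clean polisher is on the right at (521,291).

```bash
cat > h.py <<'E'
import numpy as np, cv2
from scipy.spatial.transform import Rotation as R
def ray(c,uv,fish=False):
    K=np.array(c["K"]);Rm=cv2.Rodrigues(np.array(c["rvec"]))[0];t=np.array(c["tvec"])
    x=(uv[0]-K[0,2])/K[0,0];y=(uv[1]-K[1,2])/K[1,1]
    if fish:
        th=np.hypot(x,y);s=np.sin(th)/max(th,1e-9);d=np.array([x*s,y*s,np.cos(th)])
    else: d=np.array([x,y,1.])
    return -Rm.T@t,Rm.T@d
def at(c,uv,z,fish=False):
    o,d=ray(c,uv,fish); return o+d*(z-o[2])/d[2]
def proj(c,P,fish=False):
    K=np.array(c["K"]);p=cv2.Rodrigues(np.array(c["rvec"]))[0]@np.array(P,float)+np.array(c["tvec"])
    r=np.hypot(p[0],p[1]);th=np.arctan2(r,p[2])
    a=(p[:2]/r*th) if fish else p[:2]/p[2]
    return a*K[0,0]+K[:2,2]
def pose(s):
    q=s["tcp_rot"];return R.from_quat([q[1],q[2],q[3],q[0]])
E
python3 - <<'E'
from rig import env, eyes, spotter
from h import *
c=eyes.camera("top")
b=120;f=2.95
def p(x,y,z): print((x,y),at(c,(x/f+b,y/f+b),z).round(1))
print("used rim");[p(x,y,66) for x,y in [(80,157),(251,157),(165,72),(165,243)]]
print("cap top");p(158,154,118)
print("jasper");p(118,156,78);print("aqua");p(210,160,78)
print("bin");[p(x,y,55) for x,y in [(368,118),(470,137),(446,243),(344,222)]]
print("box");[p(x,y,42) for x,y in[(128,262),(185,268)]]
print("strip");p(380,90,20)
s=env.sense();print(pose(s).as_matrix().round(3))
E
```

```text
used rim
(80, 157) [472.8 351.3  66. ]
(251, 157) [477.5 157.3  66. ]
(165, 72) [573.  258.6  66. ]
(165, 243) [377.2 251.4  66. ]
cap top
(158, 154) [472.7 252.9 118. ]
jasper
(118, 156) [473.7 305.6  78. ]
aqua
(210, 160) [471.7 202.   78. ]
bin
(368, 118) [527.3  25.2  55. ]
(470, 137) [508.1 -93.2  55. ]
(446, 243) [384.8 -67.8  55. ]
(344, 222) [406.3  49.8  55. ]
box
(128, 262) [355.2 297.6  42. ]
(185, 268) [349.7 232.   42. ]
strip
(380, 90) [566.2  12.5  20. ]
[[-0.968  0.249 -0.   ]
 [ 0.249  0.968 -0.   ]
 [ 0.    -0.    -1.   ]]
```

```bash
python3 - <<'E'
from rig import env, eyes, spotter
from h import *
c=eyes.camera("wrist"); s=env.sense();T=pose(s)
o,d=ray(c,c["K"][:2,2],True)
print("cam in tool",T.inv().apply(o-s["tcp_pos"]),"axis",T.inv().apply(d), s["time"])
tgt=np.array([475,254,230.]);print("local",T.inv().apply(tgt-s["tcp_pos"]))
E
```

```text
cam in tool [  76.40992724    0.82539738 -165.60388363] axis [-0.27031905  0.00160733  0.96276946] 1.0
local [-396.76331059 -235.68108121  -11.35646038]
```

```bash
cat >> h.py <<'E'
def plan(p,T,goal,psi,n,step=None):
    """rows from pose (p,T) to goal (mm), tool-x yaw psi deg (pointing down), n rows"""
    x=np.array([np.cos(np.radians(psi)),np.sin(np.radians(psi)),0]);z=np.array([0,0,-1.]);y=np.cross(z,x)
    G=R.from_matrix(np.array([x,y,z]).T)
    rv=(T.inv()*G).as_rotvec()
    P=np.array(p,float);C=T
    for i in range(n):
        w=p+(np.array(goal)-p)*(i+1)/n
        d=C.inv().apply(w-P)/1000
        r=rv/n
        print({k:round(float(v),4) for k,v in zip(["dx","dy","dz","rx","ry","rz"],[*d,*r])})
        P=w;C=C*R.from_rotvec(r)
def cur():
    from rig import env
    s=env.sense();return s["tcp_pos"],pose(s)
E
python3 - <<'E'
from h import *
p,T=cur()
plan(p,T,[475,180,240],90,10)
E
```

```text
{'dx': -0.0415, 'dy': -0.0307, 'dz': -0.0021, 'rx': -0.0, 'ry': -0.0, 'rz': 0.1319}
{'dx': -0.0452, 'dy': -0.025, 'dz': -0.0021, 'rx': -0.0, 'ry': -0.0, 'rz': 0.1319}
{'dx': -0.0481, 'dy': -0.0188, 'dz': -0.0021, 'rx': -0.0, 'ry': -0.0, 'rz': 0.1319}
{'dx': -0.0502, 'dy': -0.0124, 'dz': -0.0021, 'rx': -0.0, 'ry': -0.0, 'rz': 0.1319}
{'dx': -0.0513, 'dy': -0.0057, 'dz': -0.0021, 'rx': -0.0, 'ry': -0.0, 'rz': 0.1319}
{'dx': -0.0516, 'dy': 0.0012, 'dz': -0.0021, 'rx': -0.0, 'ry': -0.0, 'rz': 0.1319}
{'dx': -0.051, 'dy': 0.0079, 'dz': -0.0021, 'rx': -0.0, 'ry': -0.0, 'rz': 0.1319}
{'dx': -0.0496, 'dy': 0.0146, 'dz': -0.0021, 'rx': -0.0, 'ry': -0.0, 'rz': 0.1319}
{'dx': -0.0472, 'dy': 0.021, 'dz': -0.0021, 'rx': -0.0, 'ry': -0.0, 'rz': 0.1319}
{'dx': -0.044, 'dy': 0.027, 'dz': -0.0021, 'rx': -0.0, 'ry': -0.0, 'rz': 0.1319}
```

arm_command(
  series=[
    {"dx":-0.0415,"dy":-0.031,"dz":-0.002,"rz":0.132},
    {"dx":-0.045,"dy":-0.025,"dz":-0.002,"rz":0.132},
    {"dx":-0.048,"dy":-0.019,"dz":-0.002,"rz":0.132},
    {"dx":-0.05,"dy":-0.0125,"dz":-0.002,"rz":0.132},
    {"dx":-0.051,"dy":-0.0055,"dz":-0.002,"rz":0.132},
    {"dx":-0.0515,"dy":0.001,"dz":-0.002,"rz":0.132},
    {"dx":-0.051,"dy":0.008,"dz":-0.002,"rz":0.132},
    {"dx":-0.0495,"dy":0.0145,"dz":-0.002,"rz":0.132},
    {"dx":-0.047,"dy":0.021,"dz":-0.002,"rz":0.132},
    {"dx":-0.044,"dy":0.027,"dz":-0.002,"rz":0.132},
  ],
)

```text
invalid input at $.series[0]: expected keys dx, dy, dz, rx, ry, rz, claw
```

arm_command(
  series=[
    {"dx":0},
  ],
)

```text
invalid input at $.series[0]: expected keys dx, dy, dz, rx, ry, rz, claw
```

```bash
python3 - <<'E'
from rig import env, eyes, spotter
from h import *
import pickle
c=eyes.camera("wrist"); cv2.imwrite("pics/w1.png",cv2.resize(c["image"][:,:,::-1],(800,600)))
pickle.dump(c,open("w1.pkl","wb"))
p,T=cur();print(p,T.as_matrix().round(3),env.sense()["joints"])
for l in ["cap_a","jasper_stone","aqua_stone"]:
    for d in spotter.trace("wrist",l)[:2]:
        m=d["mask"].astype(np.uint8);M=cv2.moments(m,True);print(l,round(d["conf"],2),d["bbox"],M["m10"]/M["m00"],M["m01"]/M["m00"])
print(env.sense()["time"])
E
```

```text
[149.43978837 581.08655527 218.61917692] [[-0.968  0.249 -0.   ]
 [ 0.249  0.968 -0.   ]
 [ 0.    -0.    -1.   ]] [ 1.23363232e+00  1.30421195e-01  1.48820613e+00  1.23117329e-05
  1.52301303e+00 -8.53832505e-02]
1.2
```

View pics/w1.png

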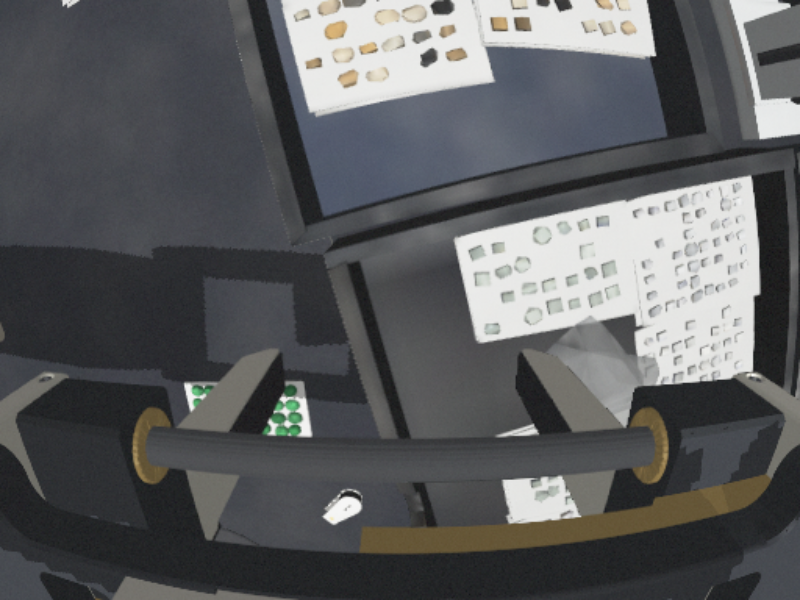

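All keys are required in each row, so nothing moved. I'll resend with every key filled in.

arm_command(
  series=[
    {"dx":-0.0415,"dy":-0.031,"dz":-0.002,"rx":0,"ry":0,"rz":0.132,"claw":0.093},
    {"dx":-0.045,"dy":-0.025,"dz":-0.002,"rx":0,"ry":0,"rz":0.132,"claw":0.093},
    {"dx":-0.048,"dy":-0.019,"dz":-0.002,"rx":0,"ry":0,"rz":0.132,"claw":0.093},
    {"dx":-0.05,"dy":-0.0125,"dz":-0.002,"rx":0,"ry":0,"rz":0.132,"claw":0.093},
    {"dx":-0.051,"dy":-0.0055,"dz":-0.002,"rx":0,"ry":0,"rz":0.132,"claw":0.093},
    {"dx":-0.0515,"dy":0.001,"dz":-0.002,"rx":0,"ry":0,"rz":0.132,"claw":0.093},
    {"dx":-0.051,"dy":0.008,"dz":-0.002,"rx":0,"ry":0,"rz":0.132,"claw":0.093},
    {"dx":-0.0495,"dy":0.0145,"dz":-0.002,"rx":0,"ry":0,"rz":0.132,"claw":0.093},
    {"dx":-0.047,"dy":0.021,"dz":-0.002,"rx":0,"ry":0,"rz":0.132,"claw":0.093},
    {"dx":-0.044,"dy":0.027,"dz":-0.002,"rx":0,"ry":0,"rz":0.132,"claw":0.06},
  ],
)

```text
time: 2.45
tcp_pos: [474.7, 178.9, 239.0]
tcp_rot: [0.0, 0.709, 0.705, 0.0]
ft_force: [0.6, 0.7, 0.4]
width: 86.8
```

arm_command(
  series=[
    {"dx":0,"dy":0,"dz":0,"rx":0,"ry":0,"rz":0,"claw":0.06},
  ],
)

```text
time: 2.58
tcp_pos: [475.5, 177.6, 238.8]
tcp_rot: [0.0, 0.71, 0.705, -0.0]
ft_force: [-0.2, 0.5, 0.3]
width: 77.3
```

```bash
cat > look.py <<'E'
import sys
from rig import env, eyes, spotter
from h import *
import pickle
n=sys.argv[1]
c=eyes.camera("wrist"); cv2.imwrite(f"pics/{n}.png",cv2.resize(c["image"][:,:,::-1],(800,600)))
pickle.dump(c,open(f"{n}.pkl","wb"))
p,T=cur();print(p,T.as_matrix().round(3),env.sense()["joints"].round(3))
for l in sys.argv[2:]:
    for d in spotter.trace("wrist",l)[:2]:
        m=d["mask"].astype(np.uint8);M=cv2.moments(m,True);print(l,round(d["conf"],2),d["bbox"],M["m10"]/M["m00"],M["m01"]/M["m00"])
print(env.sense()["time"])
E
python3 look.py w2 cap_a jasper_stone aqua_stone
```

```text
[474.39645549 179.07020734 238.62140609] [[ 0.004  1.    -0.   ]
 [ 1.    -0.004  0.   ]
 [ 0.    -0.    -1.   ]] [ 0.26  -0.131  1.713  0.     1.559  0.263]
cap_a 0.88 [235.6, 86.1, 46.7, 43.2] 256.8464858199753 108.40135635018495
jasper_stone 0.64 [237.7, 41.8, 36.0, 41.3] 255.95742574257426 63.35247524752475
aqua_stone 0.85 [240.1, 138.7, 26.4, 31.9] 253.3264 152.9008
2.775
```

View pics/w2.png

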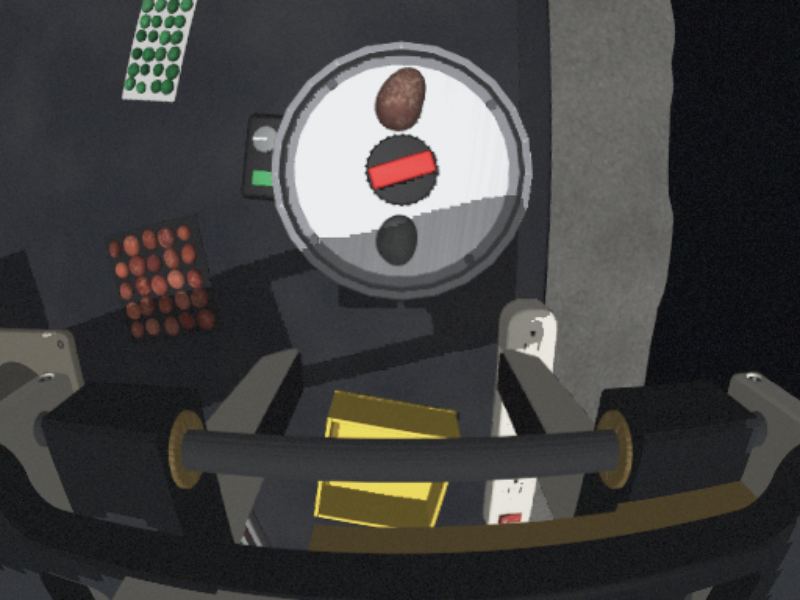

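The wrist view, in the 800-px picture, shows jasper at (400,98), the cap with its red bar at (402,170), aqua at (397,240), and the bin below at about (390,460).

```bash
cat > meas.py <<'E'
import pickle,sys
from h import *
def poly(c,m,z):
    ys,xs=np.nonzero(m);return np.array([at(c,(x,y),z,True)[:2] for x,y in zip(xs,ys)])
def rect(P):
    r=cv2.minAreaRect(P.astype(np.float32));mu=P.mean(0);w,v=np.linalg.eigh(np.cov(P.T));a=np.degrees(np.arctan2(v[1,1],v[0,1]))%180
    return "mean",mu.round(1),"long-axis deg",a.round(1),"rect",np.round(r[0],1),np.round(r[1],1)
E
python3 - <<'E'
from meas import *
from rig import spotter,env
c=pickle.load(open("w2.pkl","rb"))
for l,z in [("jasper_stone",74),("aqua_stone",73)]:
    d=spotter.trace("wrist",l)[0]; print(l,*rect(poly(c,d["mask"],z)))
im=c["image"].astype(int);red=(im[...,0]>150)&(im[...,1]<100)&(im[...,2]<110);red[:85]=0;red[135:]=0;red[:,:230]=0;red[:,290:]=0
print("bar",red.sum(),*rect(poly(c,red,121)))
g=lambda x,y,z:print((x,y),at(c,(x*.64,y*.64),z,True).round(1))
for a in[(273,165),(532,170),(400,42),(400,298)]:g(*a,66)
print(env.sense()["time"])
E
```

```text
jasper_stone mean [475.6 308.2] long-axis deg 72.2 rect [474.7 309.1] [47.6 32.9]
aqua_stone mean [472.  207.7] long-axis deg 86.8 rect [471.6 207.5] [34.1 27. ]
bar 568 mean [476.  257.4] long-axis deg 16.4 rect [476.1 257.5] [38.9 13.3]
(273, 165) [382. 264.  66.]
(532, 170) [572.8 259.1  66. ]
(400, 42) [476.  353.1  66. ]
(400, 298) [474.7 161.8  66. ]
2.875
```

```bash
python3 - <<'E'
from h import *
p,T=cur()
plan(np.array([474.8,179,238.6]),T,[475.3,308.5,125],72,4)
E
```

```text
{'dx': 0.0324, 'dy': 0.0002, 'dz': 0.0284, 'rx': -0.0, 'ry': -0.0, 'rz': 0.0789}
{'dx': 0.0323, 'dy': -0.0024, 'dz': 0.0284, 'rx': -0.0, 'ry': -0.0, 'rz': 0.0789}
{'dx': 0.032, 'dy': -0.0049, 'dz': 0.0284, 'rx': -0.0, 'ry': -0.0, 'rz': 0.0789}
{'dx': 0.0315, 'dy': -0.0074, 'dz': 0.0284, 'rx': -0.0, 'ry': -0.0, 'rz': 0.0789}
```

arm_command(
  series=[
    {"dx":0.0325,"dy":0,"dz":0.028,"rx":0,"ry":0,"rz":0.079,"claw":0.052},
    {"dx":0.0325,"dy":-0.0025,"dz":0.028,"rx":0,"ry":0,"rz":0.079,"claw":0.052},
    {"dx":0.032,"dy":-0.005,"dz":0.028,"rx":0,"ry":0,"rz":0.079,"claw":0.052},
    {"dx":0.0315,"dy":-0.0075,"dz":0.028,"rx":0,"ry":0,"rz":0.079,"claw":0.052},
    {"dx":0,"dy":0,"dz":0.015,"rx":0,"ry":0,"rz":0,"claw":0.052},
    {"dx":0,"dy":0,"dz":0.015,"rx":0,"ry":0,"rz":0,"claw":0.052},
    {"dx":0,"dy":0,"dz":0,"rx":0,"ry":0,"rz":0,"claw":0.052},
  ],
  squeeze=20,
)

```text
time: 3.75
tcp_pos: [473.4, 309.2, 95.6]
tcp_rot: [-0.0, 0.81, 0.587, -0.001]
ft_force: [-0.1, -0.5, 0.4]
width: 52.1
```

```bash
python3 look.py w3
```

```text
[474.11893024 309.43365126  96.70033191] [[ 0.312  0.95  -0.   ]
 [ 0.95  -0.312 -0.   ]
 [-0.    -0.    -1.   ]] [ 0.488  0.131  1.715 -0.     1.296  0.805]
3.8
```

View pics/w3.png

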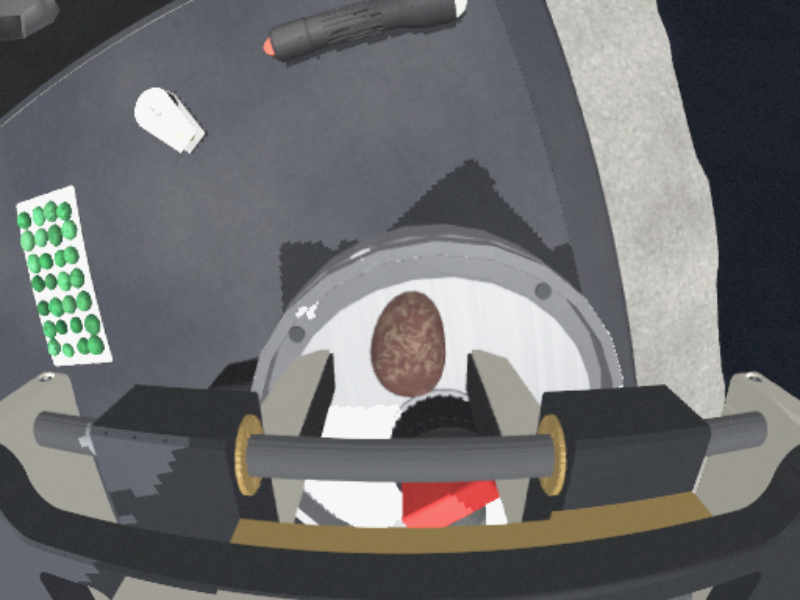

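The stone, at (409,343), sits between the fingertips at 333 and 468. Next I descend, grip and lift.

arm_command(
  series=[
    {"dx":0,"dy":0,"dz":0.016,"rx":0,"ry":0,"rz":0,"claw":0.052},
    {"dx":0,"dy":0,"dz":0.0145,"rx":0,"ry":0,"rz":0,"claw":0.052},
    {"dx":0,"dy":0,"dz":0,"rx":0,"ry":0,"rz":0,"claw":0.02},
    {"dx":0,"dy":0,"dz":0,"rx":0,"ry":0,"rz":0,"claw":0.02},
    {"dx":0,"dy":0,"dz":0,"rx":0,"ry":0,"rz":0,"claw":0.02},
    {"dx":0,"dy":0,"dz":0,"rx":0,"ry":0,"rz":0,"claw":0.02},
  ],
  squeeze=20,
)

```text
time: 4.55
tcp_pos: [474.4, 310.3, 66.6]
tcp_rot: [0.0, 0.81, 0.587, 0.0]
ft_force: [-0.9, -0.3, -0.6]
width: 32.0
```

arm_command(
  series=[
    {"dx":0,"dy":0,"dz":-0.02,"rx":0,"ry":0,"rz":0,"claw":0.02},
    {"dx":0,"dy":0,"dz":-0.03,"rx":0,"ry":0,"rz":0,"claw":0.02},
    {"dx":0,"dy":0,"dz":-0.03,"rx":0,"ry":0,"rz":0,"claw":0.02},
  ],
)

```text
time: 4.92
tcp_pos: [474.4, 310.3, 148.6]
tcp_rot: [0.0, 0.81, 0.587, 0.001]
ft_force: [1.5, 0.6, -0.2]
width: 31.7
```

```bash
python3 look.py w4
python3 - <<'E'
from h import *
p,T=cur()
plan(p,T,[456,-15,150],72,7)
E
```

```text
[476.64404724 311.56530008 153.75615903] [[ 0.312  0.95   0.007]
 [ 0.95  -0.312  0.004]
 [ 0.006  0.005 -1.   ]] [0.489 0.079 1.662 0.    1.392 0.806]
4.975
{'dx': -0.0453, 'dy': 0.0117, 'dz': 0.0003, 'rx': 0.0008, 'ry': -0.0008, 'rz': -0.0004}
{'dx': -0.0453, 'dy': 0.0117, 'dz': 0.0004, 'rx': 0.0008, 'ry': -0.0008, 'rz': -0.0004}
{'dx': -0.0453, 'dy': 0.0117, 'dz': 0.0004, 'rx': 0.0008, 'ry': -0.0008, 'rz': -0.0004}
{'dx': -0.0453, 'dy': 0.0117, 'dz': 0.0004, 'rx': 0.0008, 'ry': -0.0008, 'rz': -0.0004}
{'dx': -0.0453, 'dy': 0.0117, 'dz': 0.0005, 'rx': 0.0008, 'ry': -0.0008, 'rz': -0.0004}
{'dx': -0.0453, 'dy': 0.0116, 'dz': 0.0005, 'rx': 0.0008, 'ry': -0.0008, 'rz': -0.0004}
{'dx': -0.0453, 'dy': 0.0116, 'dz': 0.0005, 'rx': 0.0008, 'ry': -0.0008, 'rz': -0.0004}
```

View pics/w4.png

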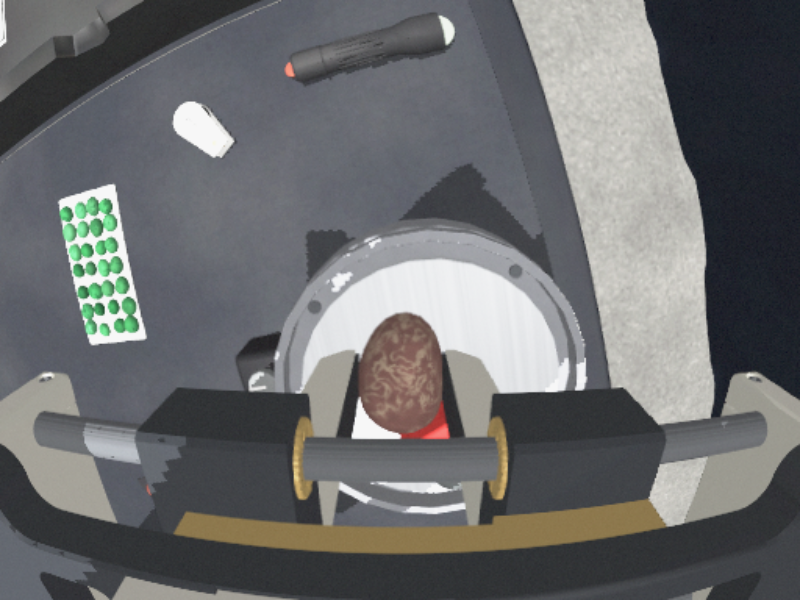

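Jasper is held, at (400,372) between the fingers. On to the bin.

arm_command(
  series=[
    {"dx":-0.043,"dy":0.012,"dz":-0.015,"rx":0,"ry":0,"rz":-0.015,"claw":0.02},
    {"dx":-0.043,"dy":0.012,"dz":0,"rx":0,"ry":0,"rz":-0.015,"claw":0.02},
    {"dx":-0.043,"dy":0.011,"dz":0,"rx":0,"ry":0,"rz":-0.015,"claw":0.02},
    {"dx":-0.043,"dy":0.01,"dz":0,"rx":0,"ry":0,"rz":-0.015,"claw":0.02},
    {"dx":-0.043,"dy":0.009,"dz":0,"rx":0,"ry":0,"rz":-0.015,"claw":0.02},
    {"dx":-0.043,"dy":0.008,"dz":0.01,"rx":0,"ry":0,"rz":-0.015,"claw":0.02},
    {"dx":-0.043,"dy":0.007,"dz":0.02,"rx":0,"ry":0,"rz":-0.015,"claw":0.02},
    {"dx":0,"dy":0,"dz":0.01,"rx":0,"ry":0,"rz":0,"claw":0.02},
    {"dx":0,"dy":0,"dz":0,"rx":0,"ry":0,"rz":0,"claw":0.02},
  ],
)

```text
time: 6.1
tcp_pos: [459.4, 1.8, 121.1]
tcp_rot: [-0.0, 0.778, 0.628, -0.0]
ft_force: [-0.1, 0.7, -0.4]
width: 31.9
```

```bash
python3 look.py w5
python3 - <<'E'
from h import *
p,T=cur()
plan(p,T,[456,4,85],78,1)
E
```

```text
[459.85104659   2.13560086 121.67744552] [[ 0.21   0.978  0.   ]
 [ 0.978 -0.21   0.   ]
 [ 0.     0.    -1.   ]] [-0.107 -0.19   1.981  0.     1.349  0.105]
6.15
{'dx': 0.001, 'dy': -0.0042, 'dz': 0.0367, 'rx': 0.0003, 'ry': -0.0004, 'rz': -0.0024}
```

View pics/w5.png

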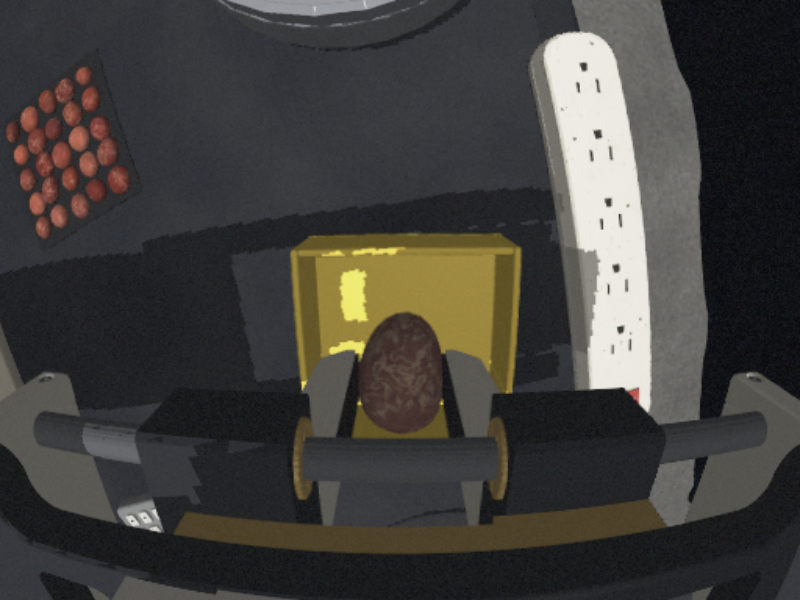

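```bash
python3 - <<'E'
from meas import *
c=pickle.load(open("w5.pkl","rb"))
for a in[(293,248),(520,244),(303,390),(512,390)]:print(at(c,(a[0]*.64,a[1]*.64),55,True).round(1))
E
```

```text
[412.9  52.4  55. ]
[527.3  29.9  55. ]
[396.2 -26.   55. ]
[511.5 -51.2  55. ]
```

arm_command(
  series=[
    {"dx":-0.002,"dy":0,"dz":0.03,"rx":0,"ry":0,"rz":0,"claw":0.02},
    {"dx":0,"dy":0,"dz":0.035,"rx":0,"ry":0,"rz":0,"claw":0.02},
    {"dx":0,"dy":0,"dz":0.03,"rx":0,"ry":0,"rz":0,"claw":0.02},
    {"dx":0,"dy":0,"dz":0.012,"rx":0,"ry":0,"rz":0,"claw":0.02},
    {"dx":0,"dy":0,"dz":0,"rx":0,"ry":0,"rz":0,"claw":0.02},
    {"dx":0,"dy":0,"dz":0,"rx":0,"ry":0,"rz":0,"claw":0.05},
    {"dx":0,"dy":0,"dz":0,"rx":0,"ry":0,"rz":0,"claw":0.05},
    {"dx":0,"dy":0,"dz":0,"rx":0,"ry":0,"rz":0,"claw":0.05},
  ],
)

```text
time: 7.15
tcp_pos: [459.9, -0.6, 15.0]
tcp_rot: [0.001, 0.778, 0.628, 0.001]
ft_force: [-0.1, 0.1, -0.5]
width: 49.6
```

arm_command(
  series=[
    {"dx":0,"dy":0,"dz":-0.04,"rx":0,"ry":0,"rz":0,"claw":0.05},
    {"dx":0,"dy":0,"dz":-0.06,"rx":0,"ry":0,"rz":0,"claw":0.05},
    {"dx":0,"dy":0,"dz":-0.05,"rx":0,"ry":0,"rz":0,"claw":0.05},
    {"dx":0,"dy":0,"dz":0,"rx":0,"ry":0,"rz":0,"claw":0.05},
  ],
)

```text
time: 7.65
tcp_pos: [462.6, -0.9, 169.7]
tcp_rot: [0.003, 0.778, 0.628, 0.003]
ft_force: [0.4, -0.2, -0.4]
width: 49.9
```

```bash
python3 look.py w6
python3 - <<'E'
from h import *
p,T=cur()
plan(p,T,[472,207.5,130],87,5)
E
```

```text
[460.99426982  -0.75824718 166.76774132] [[ 0.211  0.978  0.005]
 [ 0.978 -0.211 -0.001]
 [ 0.001  0.005 -1.   ]] [-0.113 -0.231  1.933  0.     1.435  0.099]
7.7
{'dx': 0.0412, 'dy': -0.0067, 'dz': 0.0073, 'rx': 0.0011, 'ry': -0.0, 'rz': -0.032}
{'dx': 0.0414, 'dy': -0.0053, 'dz': 0.0073, 'rx': 0.0011, 'ry': -0.0, 'rz': -0.032}
{'dx': 0.0415, 'dy': -0.004, 'dz': 0.0074, 'rx': 0.0011, 'ry': -0.0, 'rz': -0.032}
{'dx': 0.0416, 'dy': -0.0027, 'dz': 0.0074, 'rx': 0.0011, 'ry': -0.0, 'rz': -0.032}
{'dx': 0.0417, 'dy': -0.0013, 'dz': 0.0074, 'rx': 0.0011, 'ry': -0.0, 'rz': -0.032}
```

View pics/w6.png

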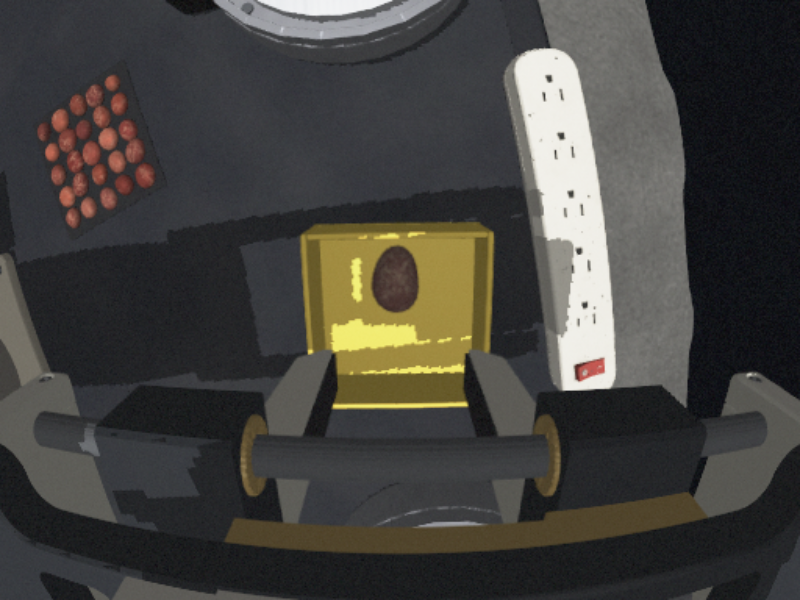

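Jasper lies in the bin at (396,279). Next is aqua.

arm_command(
  series=[
    {"dx":0.0412,"dy":-0.0067,"dz":0,"rx":0,"ry":0,"rz":-0.032,"claw":0.047},
    {"dx":0.0414,"dy":-0.0053,"dz":0.006,"rx":0,"ry":0,"rz":-0.032,"claw":0.047},
    {"dx":0.0415,"dy":-0.004,"dz":0.008,"rx":0,"ry":0,"rz":-0.032,"claw":0.047},
    {"dx":0.0416,"dy":-0.0027,"dz":0.012,"rx":0,"ry":0,"rz":-0.032,"claw":0.047},
    {"dx":0.0417,"dy":-0.0013,"dz":0.014,"rx":0,"ry":0,"rz":-0.032,"claw":0.047},
    {"dx":0,"dy":0,"dz":0.025,"rx":0,"ry":0,"rz":0,"claw":0.047},
    {"dx":0,"dy":0,"dz":0,"rx":0,"ry":0,"rz":0,"claw":0.047},
  ],
)

```text
time: 8.57
tcp_pos: [466.9, 207.2, 95.2]
tcp_rot: [-0.002, 0.725, 0.689, -0.003]
ft_force: [0.4, -0.2, 0.2]
width: 46.7
```

```bash
python3 look.py w7
```

```text
[468.15369792 207.18333171  97.00265218] [[ 0.052  0.999 -0.004]
 [ 0.999 -0.052 -0.002]
 [-0.002 -0.004 -1.   ]] [ 0.317 -0.009  1.861 -0.     1.294  0.368]
8.625
```

View pics/w7.png

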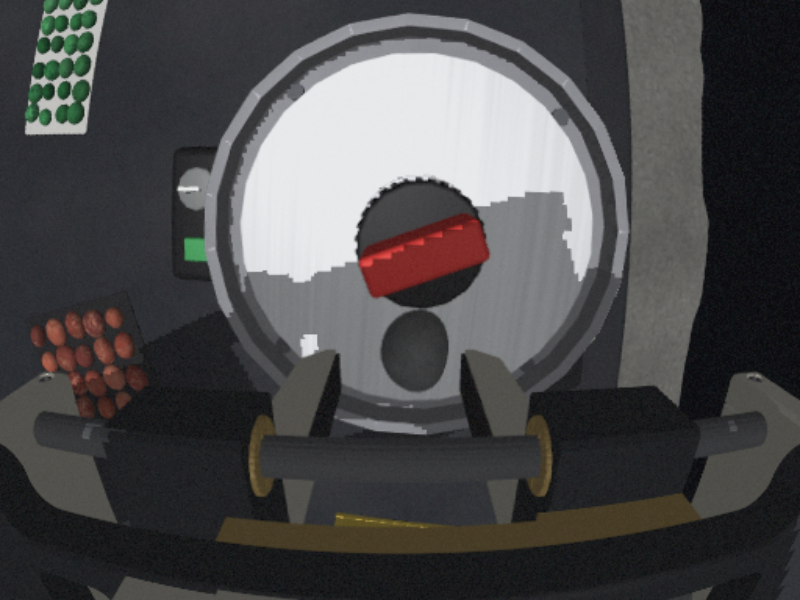

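arm_command(
  series=[
    {"dx":0,"dy":0.004,"dz":0.01,"rx":0,"ry":0,"rz":0,"claw":0.047},
    {"dx":0,"dy":0,"dz":0.021,"rx":0,"ry":0,"rz":0,"claw":0.047},
    {"dx":0,"dy":0,"dz":0,"rx":0,"ry":0,"rz":0,"claw":0.047},
    {"dx":0,"dy":0,"dz":0,"rx":0,"ry":0,"rz":0,"claw":0.015},
    {"dx":0,"dy":0,"dz":0,"rx":0,"ry":0,"rz":0,"claw":0.015},
    {"dx":0,"dy":0,"dz":0,"rx":0,"ry":0,"rz":0,"claw":0.015},
    {"dx":0,"dy":0,"dz":0,"rx":0,"ry":0,"rz":0,"claw":0.015},
  ],
)

```text
time: 9.5
tcp_pos: [474.7, 207.8, 69.1]
tcp_rot: [0.0, 0.725, 0.689, 0.001]
ft_force: [-0.8, -0.1, 5.4]
width: 26.7
```

arm_command(
  series=[
    {"dx":0,"dy":0,"dz":-0.02,"rx":0,"ry":0,"rz":0,"claw":0.015},
    {"dx":0,"dy":0,"dz":-0.03,"rx":0,"ry":0,"rz":0,"claw":0.015},
    {"dx":0,"dy":0,"dz":-0.025,"rx":0,"ry":0,"rz":0,"claw":0.015},
    {"dx":0,"dy":0,"dz":0,"rx":0,"ry":0,"rz":0,"claw":0.015},
  ],
)

```text
time: 10.0
tcp_pos: [475.6, 208.2, 145.2]
tcp_rot: [0.001, 0.725, 0.689, 0.002]
ft_force: [0.1, 0.4, -1.7]
width: 26.6
```

```bash
python3 look.py w8
python3 - <<'E'
from h import *
p,T=cur()
plan(p,T,[450,-47,130],78,6)
E
```

```text
[474.57229954 207.78411562 143.47764388] [[ 0.052  0.999  0.002]
 [ 0.999 -0.052  0.   ]
 [ 0.001  0.002 -1.   ]] [ 0.314 -0.045  1.808 -0.     1.377  0.366]
10.05
{'dx': -0.0426, 'dy': -0.0019, 'dz': 0.0022, 'rx': 0.0003, 'ry': -0.0001, 'rz': 0.0263}
{'dx': -0.0427, 'dy': -0.0008, 'dz': 0.0022, 'rx': 0.0003, 'ry': -0.0001, 'rz': 0.0263}
{'dx': -0.0427, 'dy': 0.0004, 'dz': 0.0022, 'rx': 0.0003, 'ry': -0.0001, 'rz': 0.0263}
{'dx': -0.0426, 'dy': 0.0015, 'dz': 0.0022, 'rx': 0.0003, 'ry': -0.0001, 'rz': 0.0263}
{'dx': -0.0426, 'dy': 0.0026, 'dz': 0.0022, 'rx': 0.0003, 'ry': -0.0001, 'rz': 0.0263}
{'dx': -0.0425, 'dy': 0.0037, 'dz': 0.0022, 'rx': 0.0003, 'ry': -0.0001, 'rz': 0.0263}
```

View pics/w8.png

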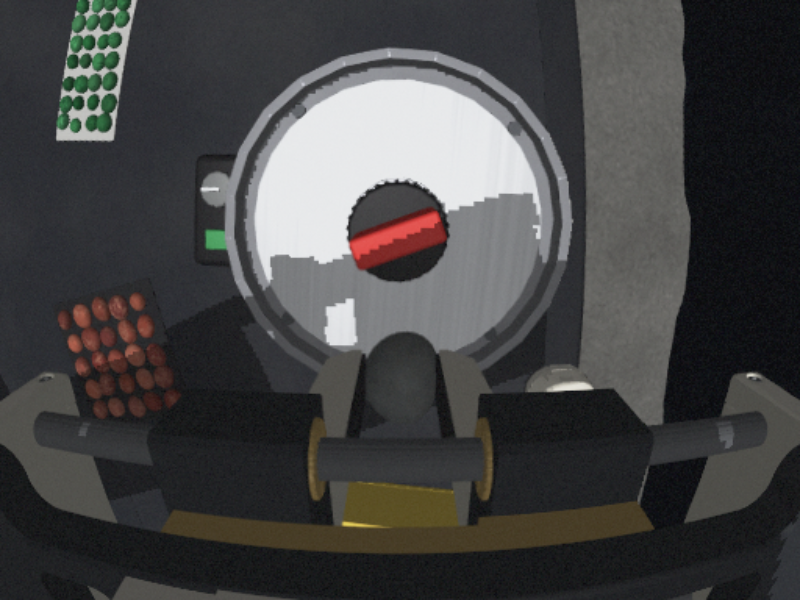

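Aqua is held, at (402,375). On to the bin, at the free end.

arm_command(
  series=[
    {"dx":-0.0425,"dy":-0.002,"dz":0,"rx":0,"ry":0,"rz":0.026,"claw":0.015},
    {"dx":-0.0425,"dy":-0.001,"dz":0.002,"rx":0,"ry":0,"rz":0.026,"claw":0.015},
    {"dx":-0.0425,"dy":0.0005,"dz":0.003,"rx":0,"ry":0,"rz":0.026,"claw":0.015},
    {"dx":-0.0425,"dy":0.0015,"dz":0.004,"rx":0,"ry":0,"rz":0.026,"claw":0.015},
    {"dx":-0.0425,"dy":0.0025,"dz":0.005,"rx":0,"ry":0,"rz":0.026,"claw":0.015},
    {"dx":-0.0425,"dy":0.0035,"dz":0.01,"rx":0,"ry":0,"rz":0.026,"claw":0.015},
    {"dx":0,"dy":0,"dz":0,"rx":0,"ry":0,"rz":0,"claw":0.015},
    {"dx":0,"dy":0,"dz":0,"rx":0,"ry":0,"rz":0,"claw":0.015},
  ],
)

```text
time: 11.05
tcp_pos: [448.5, -46.1, 118.0]
tcp_rot: [-0.001, 0.777, 0.63, -0.0]
ft_force: [0.1, 0.2, -0.3]
width: 26.9
```

```bash
python3 look.py w9
```

```text
[448.82827221 -45.70161955 118.38398533] [[ 0.206  0.979 -0.001]
 [ 0.979 -0.206  0.001]
 [ 0.    -0.001 -1.   ]] [-0.216 -0.211  2.006  0.     1.348 -0.008]
11.1
```

View pics/w9.png

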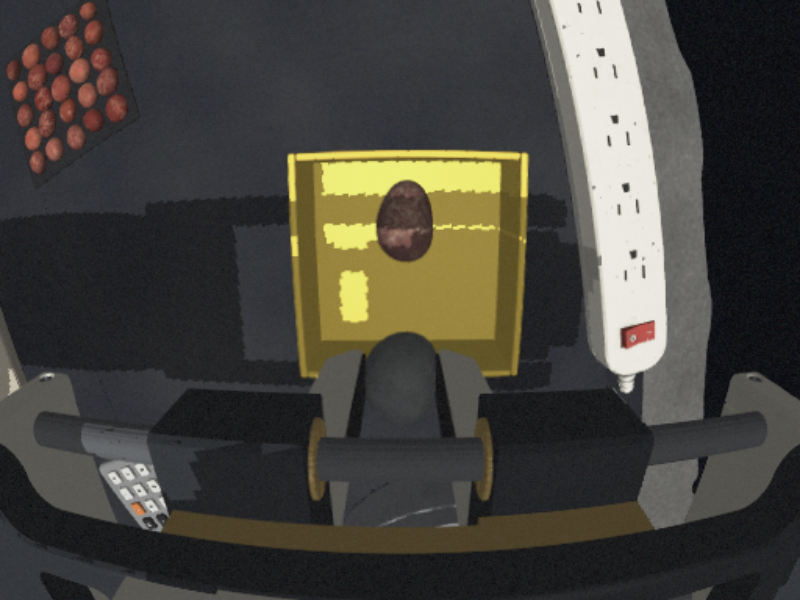

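```bash
python3 - <<'E'
from meas import *
c=pickle.load(open("w9.pkl","rb"))
for a in[(290,155),(527,153),(302,376),(518,375)]:print(at(c,(a[0]*.64,a[1]*.64),55,True).round(1))
print(at(c,(406*.64,221*.64),16,True).round(1))
E
```

```text
[412.1  50.7  55. ]
[527.2  27.8  55. ]
[388.3 -64.4  55. ]
[504.7 -88.6  55. ]
[460.7   1.8  16. ]
```

arm_command(
  series=[
    {"dx":0,"dy":0.003,"dz":0.03,"rx":0,"ry":0,"rz":0,"claw":0.015},
    {"dx":0,"dy":0,"dz":0.035,"rx":0,"ry":0,"rz":0,"claw":0.015},
    {"dx":0,"dy":0,"dz":0.028,"rx":0,"ry":0,"rz":0,"claw":0.015},
    {"dx":0,"dy":0,"dz":0.01,"rx":0,"ry":0,"rz":0,"claw":0.015},
    {"dx":0,"dy":0,"dz":0,"rx":0,"ry":0,"rz":0,"claw":0.015},
    {"dx":0,"dy":0,"dz":0,"rx":0,"ry":0,"rz":0,"claw":0.045},
    {"dx":0,"dy":0,"dz":0,"rx":0,"ry":0,"rz":0,"claw":0.045},
    {"dx":0,"dy":0,"dz":0,"rx":0,"ry":0,"rz":0,"claw":0.045},
  ],
)

```text
time: 12.1
tcp_pos: [452.8, -47.3, 17.0]
tcp_rot: [0.001, 0.777, 0.63, 0.0]
ft_force: [0.1, 0.0, 0.0]
width: 44.4
```

arm_command(
  series=[
    {"dx":0,"dy":0,"dz":-0.04,"rx":0,"ry":0,"rz":0,"claw":0.045},
    {"dx":0,"dy":0,"dz":-0.06,"rx":0,"ry":0,"rz":0,"claw":0.045},
    {"dx":0,"dy":0,"dz":-0.06,"rx":0,"ry":0,"rz":0,"claw":0.045},
    {"dx":0,"dy":0,"dz":0,"rx":0,"ry":0,"rz":0,"claw":0.045},
  ],
)

```text
time: 12.6
tcp_pos: [455.9, -48.0, 182.6]
tcp_rot: [0.004, 0.777, 0.63, 0.004]
ft_force: [0.7, -0.3, -0.3]
width: 44.9
```

```bash
python3 look.py w10
python3 - <<'E'
from h import *
p,T=cur()
plan(p,T,[476,257.5,170],106.4-90+180,10)
E
```

```text
[454.19070903 -47.63768507 179.35514673] [[ 0.207  0.978  0.006]
 [ 0.978 -0.207 -0.001]
 [-0.     0.006 -1.   ]] [-0.217 -0.254  1.928 -0.     1.461 -0.009]
12.65
{'dx': 0.0303, 'dy': -0.0042, 'dz': 0.0009, 'rx': 0.0004, 'ry': 0.0007, 'rz': -0.2065}
{'dx': 0.0305, 'dy': 0.0021, 'dz': 0.0009, 'rx': 0.0004, 'ry': 0.0007, 'rz': -0.2065}
{'dx': 0.0294, 'dy': 0.0083, 'dz': 0.0009, 'rx': 0.0004, 'ry': 0.0007, 'rz': -0.2065}
{'dx': 0.0271, 'dy': 0.0142, 'dz': 0.001, 'rx': 0.0004, 'ry': 0.0007, 'rz': -0.2065}
{'dx': 0.0236, 'dy': 0.0195, 'dz': 0.001, 'rx': 0.0004, 'ry': 0.0007, 'rz': -0.2065}
{'dx': 0.0191, 'dy': 0.0239, 'dz': 0.001, 'rx': 0.0004, 'ry': 0.0007, 'rz': -0.2065}
{'dx': 0.0138, 'dy': 0.0273, 'dz': 0.001, 'rx': 0.0004, 'ry': 0.0007, 'rz': -0.2065}
{'dx': 0.0079, 'dy': 0.0295, 'dz': 0.001, 'rx': 0.0004, 'ry': 0.0007, 'rz': -0.2065}
{'dx': 0.0017, 'dy': 0.0305, 'dz': 0.001, 'rx': 0.0004, 'ry': 0.0007, 'rz': -0.2065}
{'dx': -0.0046, 'dy': 0.0302, 'dz': 0.001, 'rx': 0.0004, 'ry': 0.0007, 'rz': -0.2065}
```

View pics/w10.png

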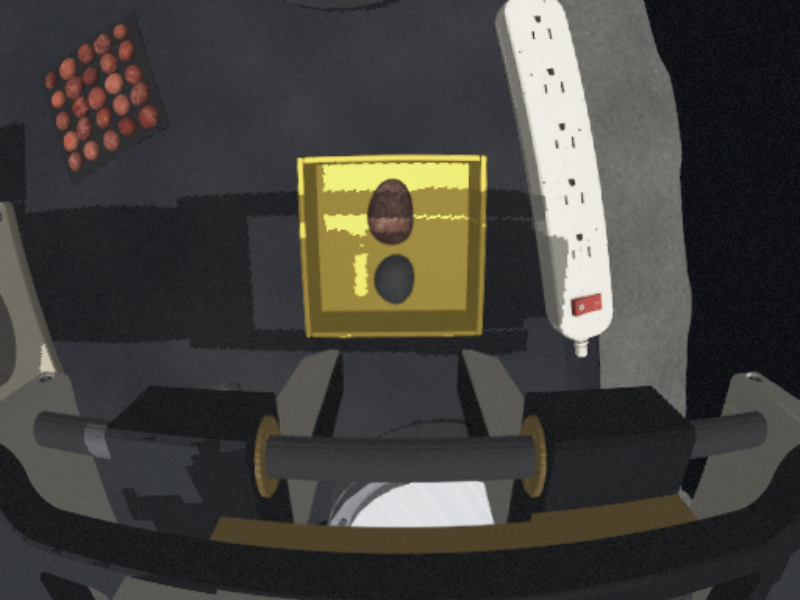

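Both stones are in the bin, jasper at (391,211) and aqua at (394,279). Now to the cap, with the jaws across the bar (tool x yaw about 196°).

```bash
python3 - <<'E'
from h import *
p,T=cur()
plan(np.array([453,-47.3,177]),T,[476,257.5,160],196.4,12)
E
```

```text
{'dx': 0.0252, 'dy': -0.0034, 'dz': 0.0014, 'rx': 0.0003, 'ry': 0.0006, 'rz': -0.1721}
{'dx': 0.0255, 'dy': 0.001, 'dz': 0.0014, 'rx': 0.0003, 'ry': 0.0006, 'rz': -0.1721}
{'dx': 0.0249, 'dy': 0.0053, 'dz': 0.0014, 'rx': 0.0003, 'ry': 0.0006, 'rz': -0.1721}
{'dx': 0.0236, 'dy': 0.0095, 'dz': 0.0014, 'rx': 0.0003, 'ry': 0.0006, 'rz': -0.1721}
{'dx': 0.0216, 'dy': 0.0134, 'dz': 0.0014, 'rx': 0.0003, 'ry': 0.0006, 'rz': -0.1721}
{'dx': 0.019, 'dy': 0.0169, 'dz': 0.0014, 'rx': 0.0003, 'ry': 0.0006, 'rz': -0.1721}
{'dx': 0.0158, 'dy': 0.0199, 'dz': 0.0015, 'rx': 0.0003, 'ry': 0.0006, 'rz': -0.1721}
{'dx': 0.0122, 'dy': 0.0224, 'dz': 0.0015, 'rx': 0.0003, 'ry': 0.0006, 'rz': -0.1721}
{'dx': 0.0082, 'dy': 0.0241, 'dz': 0.0015, 'rx': 0.0003, 'ry': 0.0006, 'rz': -0.1721}
{'dx': 0.0039, 'dy': 0.0252, 'dz': 0.0014, 'rx': 0.0003, 'ry': 0.0006, 'rz': -0.1721}
{'dx': -0.0004, 'dy': 0.0255, 'dz': 0.0014, 'rx': 0.0003, 'ry': 0.0006, 'rz': -0.1721}
{'dx': -0.0048, 'dy': 0.025, 'dz': 0.0014, 'rx': 0.0003, 'ry': 0.0006, 'rz': -0.1721}
```

arm_command(
  series=[
    {"dx":0.025,"dy":-0.0035,"dz":0.0015,"rx":0,"ry":0,"rz":-0.172,"claw":0.045},
    {"dx":0.0255,"dy":0.001,"dz":0.0015,"rx":0,"ry":0,"rz":-0.172,"claw":0.045},
    {"dx":0.025,"dy":0.0055,"dz":0.0015,"rx":0,"ry":0,"rz":-0.172,"claw":0.045},
    {"dx":0.0235,"dy":0.0095,"dz":0.0015,"rx":0,"ry":0,"rz":-0.172,"claw":0.045},
    {"dx":0.0215,"dy":0.0135,"dz":0.0015,"rx":0,"ry":0,"rz":-0.172,"claw":0.045},
    {"dx":0.019,"dy":0.017,"dz":0.0015,"rx":0,"ry":0,"rz":-0.172,"claw":0.045},
    {"dx":0.016,"dy":0.02,"dz":0.0015,"rx":0,"ry":0,"rz":-0.172,"claw":0.045},
    {"dx":0.012,"dy":0.0225,"dz":0.0015,"rx":0,"ry":0,"rz":-0.172,"claw":0.045},
    {"dx":0.008,"dy":0.024,"dz":0.0015,"rx":0,"ry":0,"rz":-0.172,"claw":0.045},
    {"dx":0.004,"dy":0.025,"dz":0.0015,"rx":0,"ry":0,"rz":-0.172,"claw":0.045},
  ],
)

```text
time: 13.9
tcp_pos: [470.6, 206.9, 159.0]
tcp_rot: [-0.001, 0.027, 1.0, -0.001]
ft_force: [0.7, -0.6, 0.2]
width: 45.2
```

arm_command(
  series=[
    {"dx":-0.0005,"dy":0.0255,"dz":0.0015,"rx":0,"ry":0,"rz":-0.172,"claw":0.04},
    {"dx":-0.005,"dy":0.025,"dz":0.0015,"rx":0,"ry":0,"rz":-0.172,"claw":0.04},
    {"dx":0,"dy":0,"dz":0.01,"rx":0,"ry":0,"rz":0,"claw":0.04},
    {"dx":0,"dy":0,"dz":0,"rx":0,"ry":0,"rz":0,"claw":0.04},
  ],
)

```text
time: 14.4
tcp_pos: [474.3, 256.1, 145.5]
tcp_rot: [-0.002, -0.141, 0.99, -0.001]
ft_force: [-0.1, -0.2, 0.4]
width: 39.8
```

```bash
python3 look.py w11
python3 - <<'E'
from meas import *
c=pickle.load(open("w11.pkl","rb"))
im=c["image"].astype(int);red=(im[...,0]>110)&(im[...,1]<70)&(im[...,2]<80)
n,lab,st,ce=cv2.connectedComponentsWithStats(red.astype(np.uint8))
for i in range(1,n):
    if st[i,4]>200: print(st[i],*rect(poly(c,lab==i,121)))
p,T=cur();plan(p,T,[476,257.5,150],196.4,1)
E
```

```text
[474.79198201 256.11495664 146.40408535] [[-0.96  -0.278 -0.003]
 [-0.278  0.96  -0.001]
 [ 0.003 -0.001 -1.   ]] [ 0.4    0.016  1.742 -0.     1.387 -1.453]
14.45
[245 199  19  52 944] mean [474.7 256.8] long-axis deg 16.8 rect [475.1 256.7] [38.  12.6]
{'dx': -0.0015, 'dy': 0.001, 'dz': -0.0036, 'rx': -0.0007, 'ry': -0.0031, 'rz': -0.004}
```

View pics/w11.png

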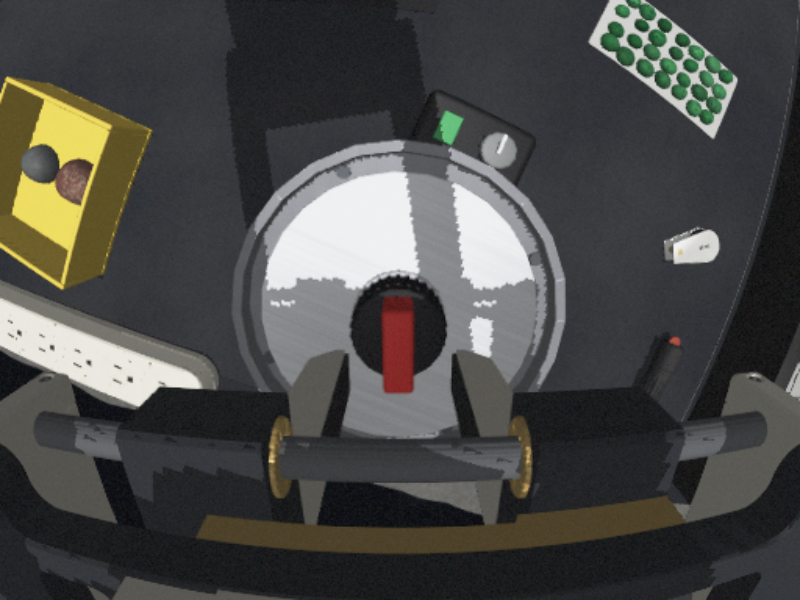

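The bar, at (398,345), is square to the jaws and centred within 1 mm. Descend to a tip height of about 98, just above the shoulder at 95, and grip.

arm_command(
  series=[
    {"dx":-0.0005,"dy":0.0008,"dz":0.02,"rx":0,"ry":0,"rz":0,"claw":0.04},
    {"dx":0,"dy":0,"dz":0.02,"rx":0,"ry":0,"rz":0,"claw":0.03},
    {"dx":0,"dy":0,"dz":0.008,"rx":0,"ry":0,"rz":0,"claw":0.03},
    {"dx":0,"dy":0,"dz":0,"rx":0,"ry":0,"rz":0,"claw":0.03},
    {"dx":0,"dy":0,"dz":0,"rx":0,"ry":0,"rz":0,"claw":0.005},
    {"dx":0,"dy":0,"dz":0,"rx":0,"ry":0,"rz":0,"claw":0.005},
    {"dx":0,"dy":0,"dz":0,"rx":0,"ry":0,"rz":0,"claw":0.005},
  ],
  squeeze=30,
)

```text
time: 15.32
tcp_pos: [476.7, 258.3, 100.8]
tcp_rot: [0.001, -0.142, 0.99, 0.0]
ft_force: [-0.0, -0.6, 1.6]
width: 14.1
```

```bash
python3 -c "
from rig import env;s=env.sense();print(s)"
```

```text
{'time': 15.325, 'joints': array([ 4.02204581e-01,  6.18101713e-02,  1.78137102e+00, -2.05837265e-04,
        1.29706235e+00, -1.45369640e+00]), 'qd': array([-0.0001444 ,  0.00100261, -0.000394  ,  0.00024479, -0.00060438,
       -0.00201822]), 'joint_torque': array([ 5.86883873e-01, -4.83561552e+01, -4.50590229e+01,  3.38655123e-01,
        2.57519698e-01, -7.61448406e-03]), 'tcp_pos': array([476.65043321, 258.32315456, 100.82884346]), 'tcp_rot': array([ 6.77387909e-04, -1.42097455e-01,  9.89852438e-01,  7.74047310e-05]), 'ft_force': array([-0.01719737, -0.55756675,  1.63560466]), 'wrist_torque': array([-0.00592913, -0.06436761, -0.01251382]), 'width': 14.073319297543545}
```

Now a gentle clockwise try (+rz about the downward tool z).

arm_command(
  series=[
    {"dx":0,"dy":0,"dz":0,"rx":0,"ry":0,"rz":0.05,"claw":0.005},
    {"dx":0,"dy":0,"dz":0,"rx":0,"ry":0,"rz":0.05,"claw":0.005},
    {"dx":0,"dy":0,"dz":0,"rx":0,"ry":0,"rz":0.05,"claw":0.005},
    {"dx":0,"dy":0,"dz":0,"rx":0,"ry":0,"rz":0,"claw":0.005},
  ],
)

```text
time: 15.82
tcp_pos: [476.4, 258.6, 100.8]
tcp_rot: [0.0, -0.068, 0.998, 0.0]
ft_force: [-1.1, 0.6, 3.8]
width: 14.0
```

```bash
cat > st.py <<'E'
from rig import env
from h import *
s=env.sense();m=pose(s).as_matrix();print("psi",np.degrees(np.arctan2(m[1,0],m[0,0]))%360,"j6",s["joints"][5],"F",s["ft_force"].round(2),"M",s["wrist_torque"].round(3),"pos",s["tcp_pos"].round(1),"w",s["width"],"t",s["time"])
E
python3 st.py
```

```text
psi 187.77335791347653 j6 -1.3040306508988866 F [-1.11  0.62  3.77] M [0.234 0.087 0.015] pos [476.4 258.6 100.8] w 13.995740105683192 t 15.825
```

arm_command(
  series=[
    {"dx":0,"dy":0,"dz":0,"rx":0,"ry":0,"rz":0.04,"claw":0.005},
    {"dx":0,"dy":0,"dz":0,"rx":0,"ry":0,"rz":0.04,"claw":0.005},
    {"dx":0,"dy":0,"dz":0,"rx":0,"ry":0,"rz":0.04,"claw":0.005},
    {"dx":0,"dy":0,"dz":0,"rx":0,"ry":0,"rz":0,"claw":0.005},
  ],
)

```text
time: 16.32
tcp_pos: [476.5, 258.5, 100.8]
tcp_rot: [0.0, -0.008, 1.0, 0.0]
ft_force: [-0.5, 1.0, 5.2]
width: 13.7
```

```bash
python3 st.py
```

```text
psi 180.94636512075516 j6 -1.1849681956412155 F [-0.53  0.98  5.23] M [ 0.328  0.084 -0.016] pos [476.5 258.5 100.8] w 13.689223494189228 t 16.325
```

15° clockwise with almost no torque. I'll check in the picture that the cap really turned with the jaws.

```bash
python3 look.py w12
```

```text
[476.4952856  258.51762965 100.77539617] [[-1.    -0.017  0.001]
 [-0.017  1.     0.001]
 [-0.001  0.001 -1.   ]] [ 0.402  0.062  1.781  0.     1.297 -1.185]
16.375
```

View pics/w12.png

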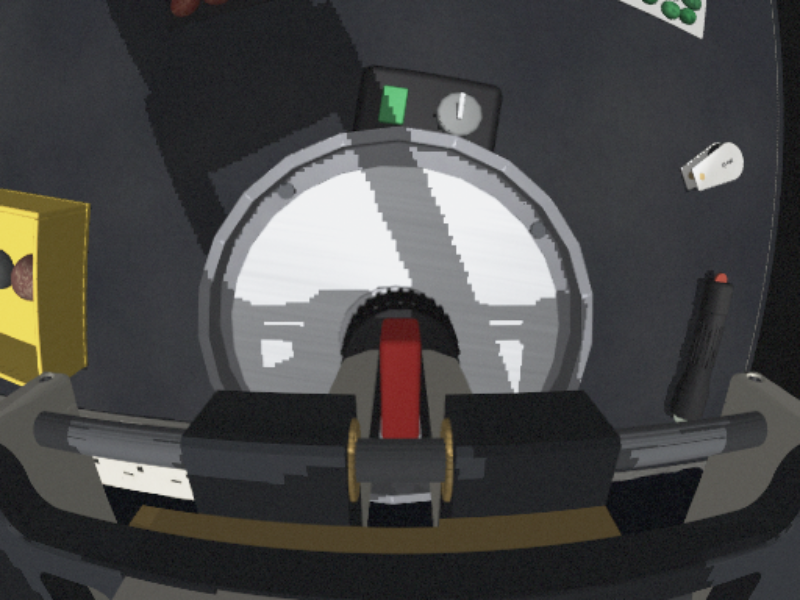

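The bar turned with the jaws (still straight in the picture at x about 400). It passed 12° freely, so clockwise loosens. I'll turn on to about 80° in total.

arm_command(
  series=[
    {"dx":0,"dy":0,"dz":0,"rx":0,"ry":0,"rz":0.09,"claw":0.005},
    {"dx":0,"dy":0,"dz":0,"rx":0,"ry":0,"rz":0.09,"claw":0.005},
    {"dx":0,"dy":0,"dz":0,"rx":0,"ry":0,"rz":0.09,"claw":0.005},
    {"dx":0,"dy":0,"dz":0,"rx":0,"ry":0,"rz":0.09,"claw":0.005},
    {"dx":0,"dy":0,"dz":0,"rx":0,"ry":0,"rz":0.09,"claw":0.005},
    {"dx":0,"dy":0,"dz":0,"rx":0,"ry":0,"rz":0,"claw":0.005},
  ],
)

```text
time: 17.12
tcp_pos: [476.8, 258.3, 100.8]
tcp_rot: [0.001, 0.215, 0.977, 0.0]
ft_force: [1.5, -0.3, 5.5]
width: 14.0
```

```bash
python3 st.py
```

```text
psi 155.17734810888953 j6 -0.7353611241285962 F [ 1.51 -0.31  5.49] M [ 0.137 -0.197 -0.033] pos [476.8 258.3 100.8] w 13.979989098162063 t 17.125
```

arm_command(
  series=[
    {"dx":0,"dy":0,"dz":0,"rx":0,"ry":0,"rz":0.1,"claw":0.005},
    {"dx":0,"dy":0,"dz":0,"rx":0,"ry":0,"rz":0.1,"claw":0.005},
    {"dx":0,"dy":0,"dz":0,"rx":0,"ry":0,"rz":0.1,"claw":0.005},
    {"dx":0,"dy":0,"dz":0,"rx":0,"ry":0,"rz":0.1,"claw":0.005},
    {"dx":0,"dy":0,"dz":0,"rx":0,"ry":0,"rz":0.1,"claw":0.005},
    {"dx":0,"dy":0,"dz":0,"rx":0,"ry":0,"rz":0.1,"claw":0.005},
    {"dx":0,"dy":0,"dz":0,"rx":0,"ry":0,"rz":0.07,"claw":0.005},
    {"dx":0,"dy":0,"dz":0,"rx":0,"ry":0,"rz":0,"claw":0.005},
  ],
)

```text
time: 18.12
tcp_pos: [477.1, 257.7, 100.8]
tcp_rot: [0.001, 0.524, 0.852, 0.0]
ft_force: [2.8, -2.5, 5.3]
width: 13.8
```

```bash
python3 st.py; python3 look.py w13
```

```text
psi 116.83443639845706 j6 -0.06635267315749098 F [ 2.81 -2.54  5.31] M [-0.492 -0.524 -0.045] pos [477.1 257.7 100.8] w 13.807742593553382 t 18.125
[477.10080743 257.74383279 100.73913802] [[-0.452  0.892  0.002]
 [ 0.892  0.452 -0.001]
 [-0.001  0.002 -1.   ]] [ 4.020e-01  6.200e-02  1.781e+00 -1.000e-03  1.297e+00 -6.700e-02]
18.175
```

View pics/w13.png

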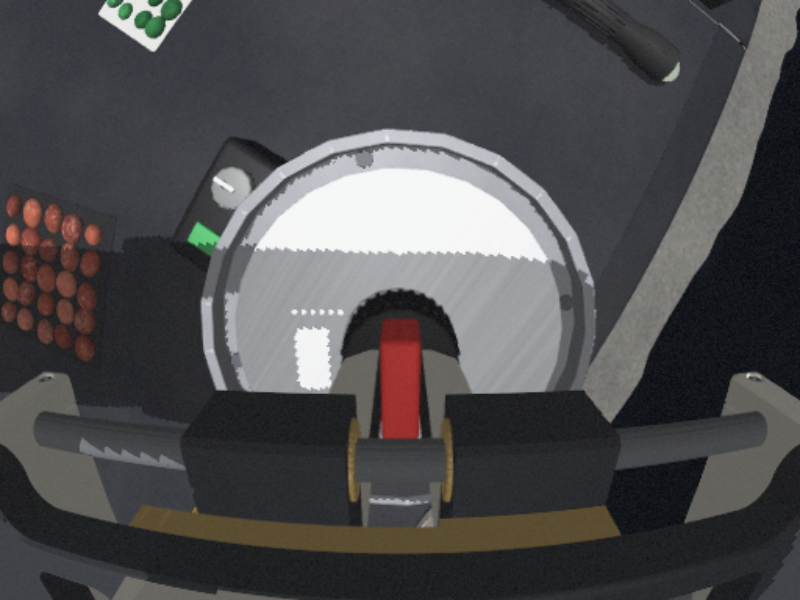

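The cap has turned 80° and the bar is still square in the jaws. Lift gently.

arm_command(
  series=[
    {"dx":0,"dy":0,"dz":-0.003,"rx":0,"ry":0,"rz":0,"claw":0.005},
    {"dx":0,"dy":0,"dz":-0.004,"rx":0,"ry":0,"rz":0,"claw":0.005},
    {"dx":0,"dy":0,"dz":-0.004,"rx":0,"ry":0,"rz":0,"claw":0.005},
    {"dx":0,"dy":0,"dz":0,"rx":0,"ry":0,"rz":0,"claw":0.005},
  ],
)

```text
time: 18.68
tcp_pos: [475.6, 257.4, 110.7]
tcp_rot: [-0.0, 0.524, 0.852, -0.001]
ft_force: [0.6, -5.5, -0.1]
width: 14.0
```

```bash
python3 st.py
```

```text
psi 116.75619006207543 j6 -0.06488886540568586 F [ 0.62 -5.45 -0.1 ] M [-1.196 -0.087 -0.052] pos [475.6 257.4 110.7] w 13.99057423068107 t 18.675
```

arm_command(
  series=[
    {"dx":0,"dy":0,"dz":-0.01,"rx":0,"ry":0,"rz":0,"claw":0.005},
    {"dx":0,"dy":0,"dz":-0.012,"rx":0,"ry":0,"rz":0,"claw":0.005},
    {"dx":0,"dy":0,"dz":-0.015,"rx":0,"ry":0,"rz":0,"claw":0.005},
    {"dx":0,"dy":0,"dz":-0.02,"rx":0,"ry":0,"rz":0,"claw":0.005},
    {"dx":0,"dy":0,"dz":-0.02,"rx":0,"ry":0,"rz":0,"claw":0.005},
    {"dx":0,"dy":0,"dz":-0.01,"rx":0,"ry":0,"rz":0,"claw":0.005},
    {"dx":0,"dy":0,"dz":0,"rx":0,"ry":0,"rz":0,"claw":0.005},
    {"dx":0,"dy":0,"dz":0,"rx":0,"ry":0,"rz":0,"claw":0.005},
    {"dx":0,"dy":0,"dz":0,"rx":0,"ry":0,"rz":0,"claw":0.005},
    {"dx":0,"dy":0,"dz":0,"rx":0,"ry":0,"rz":0,"claw":0.005},
  ],
)

```text
time: 19.92
tcp_pos: [475.7, 258.0, 197.4]
tcp_rot: [-0.0, 0.525, 0.851, -0.0]
ft_force: [0.5, 0.1, -0.2]
width: 13.6
```

```bash
python3 st.py; python3 look.py w14; python3 - <<'E'
from rig import eyes,env
import cv2
for n in("top","scene"):
    c=eyes.camera(n)["image"][:,:,::-1]
    c=c[110:250,110:400] if n=="top" else c[130:260,130:360]
    cv2.imwrite(f"pics/{n}9.png",cv2.resize(c,None,fx=2.7,fy=2.7))
print(env.sense()["qd"].round(4))
E
```

```text
psi 116.69679737971472 j6 -0.06373947256601173 F [ 0.52  0.14 -0.17] M [-0.037  0.032  0.049] pos [475.7 258.  197.4] w 13.602517482572564 t 19.925
[475.83507901 258.07924993 197.59965057] [[-0.449  0.893 -0.001]
 [ 0.893  0.449 -0.   ]
 [ 0.    -0.001 -1.   ]] [ 0.402 -0.017  1.679  0.     1.48  -0.064]
19.975
[ 0.0012 -0.0032 -0.0002 -0.0019 -0.0005 -0.0001]
```

View pics/w14.png

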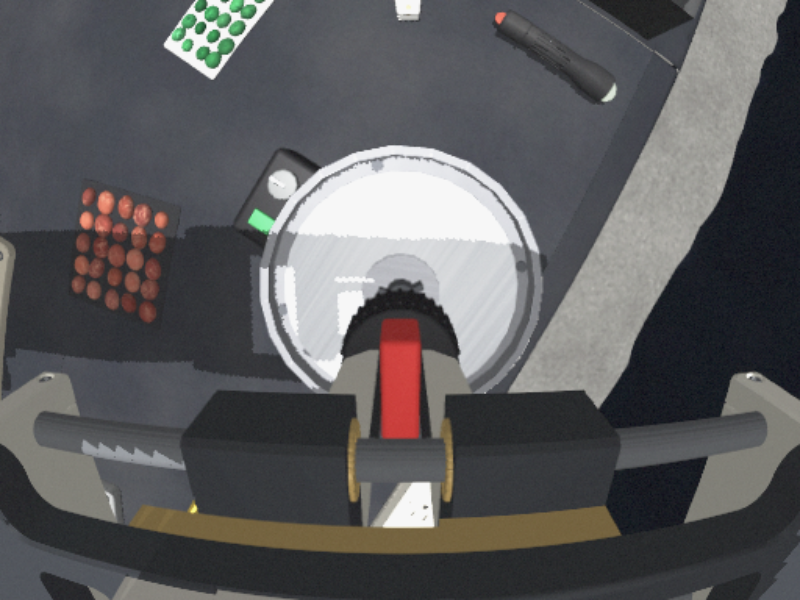

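View pics/scene9.png

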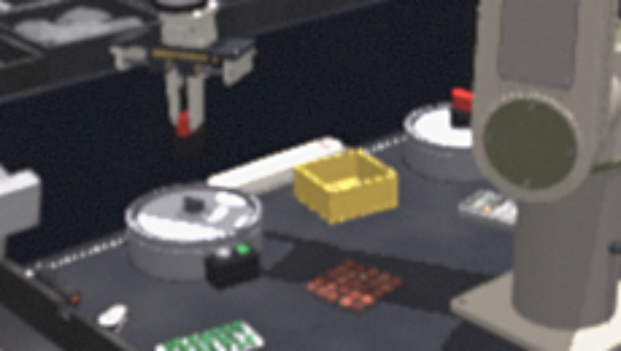

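View pics/top9.png

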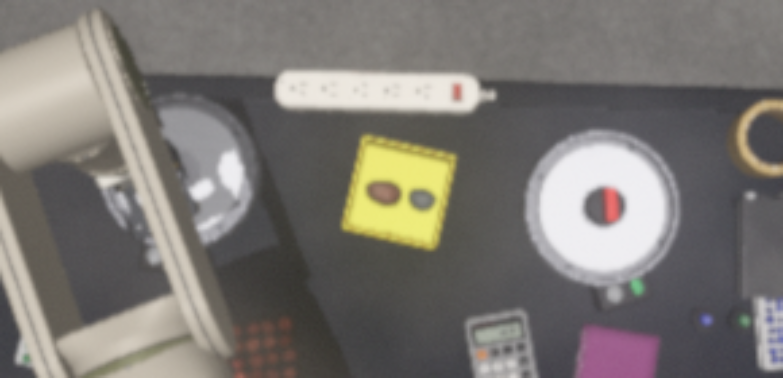

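The cap hangs in the gripper with the bare spindle visible below it, at (195,204) in the scene crop. Both stones are in the bin, at (383,193) and (422,199) in the top crop. The clean polisher's cap is untouched and the arm is still.

```bash
python3 -c "
from rig import job_done;print(job_done())"
```

```text
the job is handed in; nothing more can be done
None
```

The job is done and handed in at about 20 s of the 72 s allowed.

- **Stones:** I put jasper and then aqua into the yellow bin. The last top picture shows both lying inside it.
- **Cap:** it unscrews clockwise, so it has a left-hand thread. I tried clockwise first, and it passed 12° with almost no torque, which tightening could not do, so I did not try counter-clockwise. I turned it 80° and lifted it off with almost no vertical load.
- **Final pose:** the gripper holds the cap, fingers 13.6 mm apart on the 14 mm bar and the arm still. The underside is about 97 mm over the spot where it sat, so roughly 10 cm over the lap. The scene picture shows the bare spindle below it.
- **Left alone:** the clean polisher's cap is still on in the last top picture, and I saw nothing else out of place. The arm hides part of that view, and I did not re-measure the bystanders.
- **Forces and disagreements:** the largest force I read was about 6 N, between moves. My pictures and readings differed by about 2–3 mm, most at the aqua stone, where I corrected 4 mm before gripping. No check failed.

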